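# Make up two doll-painting kits at the activity table

### The job

Make up two doll-painting kits from the stock on the activity table. Long three-compartment tray: the plump doll in the middle compartment, with the tall jar in one end compartment and the open cup in the other (either way round); short two-compartment tray: the slim doll in one compartment and the squat jar in the other. Set each thing down gently, upright and flat on the tray's floor, without dropping it or knocking it over, and leave the hand stamp and the ink-pad tin where they lie.

Things in the scene. Friction and masses are not known exactly. Their poses are not given: they have to be found in the camera images.
- long_tray: Low grey open tray, 236 x 86 mm, 14 mm high, with two dividers making three equal compartments in a row, centred at x = -77, 0 and +77 mm in its own frame (y = 0). Inside each is 72 (x) by 76 mm (y); walls, dividers and floor 5 mm thick, inner floor 5 mm above the table. Fixed. Origin: centre of underside; x along the row, z up. One tray stands left, the other right of the stock.
- short_tray: Low grey open tray, 159 x 86 mm, 14 mm high, with one divider making two equal compartments, centred at x = -38.5 and +38.5 mm in its own frame (y = 0). Inside each is 72 (x) by 76 mm (y); walls, dividers and floor 5 mm thick, inner floor 5 mm above the table. Fixed. Origin: centre of underside; x along the row, z up.
- plump_doll: Blank turned wooden doll, the stout one: straight cylindrical body 50 mm in diameter from the base up to 40 mm, then a rounded shoulder and a ball head 38 mm in diameter; 84 mm tall; about 90 g. Loose, standing upright at the start; origin: centre of the underside, z up along its axis.
- slim_doll: Blank turned wooden doll, the slender one: straight cylindrical body 34 mm in diameter from the base up to 56 mm, then a ball head 32 mm in diameter; 95 mm tall; about 90 g. Loose, standing upright at the start; origin: centre of the underside, z up along its axis.
- tall_jar: Tall closed white paint jar with a flat metal lid of the same width: cylinder 40 mm in diameter, 80 mm tall; about 120 g. Loose, standing upright at the start; origin: centre of the underside, z up along its axis.
- squat_jar: Low closed white paint jar with a flat metal lid of the same width: cylinder 48 mm in diameter, 46 mm tall; about 100 g. Loose, standing upright at the start; origin: centre of the underside, z up along its axis.
- cup: Open round white ceramic cup without handle: 44 mm in diameter at the foot, 48 mm at the rim, 46 mm tall, wall 3.5 mm; about 110 g. Loose, standing upright at the start; origin: centre of the underside, z up along its axis.
- stamp: Hand stamp, to be left alone: wooden block 44 x 32 mm, 22 mm high, with a turned dark handle to 64 mm height. Loose, stands among the stock; origin: centre of the underside, x along its long side, z up.
- ink_tin: Flat closed metal ink-pad tin, to be left alone: 70 x 50 mm, 16 mm high. Loose, lies among the stock; origin: centre of the underside, x along its long side, z up. Stock centres start at least 80 mm apart in a 3 x 3 pattern; a roll of tape (54 mm across, 12 high) and a cork coaster (68 across, 8 high), of no concern, lie in two of its places.
There are look-alikes about, which are no part of the job. What is shaped like the cup but purple is not meant.

How it is judged:
At the end, for the whole second after the job is handed in: Each thing stands in its compartment (one each, ends interchangeable): centre within 21 mm along and 23 mm across of the middle, base within 3 mm of the floor, upright within 0.15 rad, released, at rest. Stamp and ink tin within 30 mm of their starts, not tipped (x of plump_doll in the frame of long_tray between -0.021 and 0.021 m and y of plump_doll in the frame of long_tray between -0.023 and 0.023 m and z of plump_doll in the frame of long_tray between 0.002 and 0.008 m and (((x of tall_jar in the frame of long_tray between -0.098 and -0.056 m and y of tall_jar in the frame of long_tray between -0.023 and 0.023 m and z of tall_jar in the frame of long_tray between 0.002 and 0.008 m) and (x of cup in the frame of long_tray between 0.056 and 0.098 m and y of cup in the frame of long_tray between -0.023 and 0.023 m and z of cup in the frame of long_tray between 0.002 and 0.008 m)) or ((x of tall_jar in the frame of long_tray between 0.056 and 0.098 m and y of tall_jar in the frame of long_tray between -0.023 and 0.023 m and z of tall_jar in the frame of long_tray between 0.002 and 0.008 m) and (x of cup in the frame of long_tray between -0.098 and -0.056 m and y of cup in the frame of long_tray between -0.023 and 0.023 m and z of cup in the frame of long_tray between 0.002 and 0.008 m))) and (((x of slim_doll in the frame of short_tray between -0.0595 and -0.0175 m and y of slim_doll in the frame of short_tray between -0.023 and 0.023 m and z of slim_doll in the frame of short_tray between 0.002 and 0.008 m) and (x of squat_jar in the frame of short_tray between 0.0175 and 0.0595 m and y of squat_jar in the frame of short_tray between -0.023 and 0.023 m and z of squat_jar in the frame of short_tray between 0.002 and 0.008 m)) or ((x of slim_doll in the frame of short_tray between 0.0175 and 0.0595 m and y of slim_doll in the frame of short_tray between -0.023 and 0.023 m and z of slim_doll in the frame of short_tray between 0.002 and 0.008 m) and (x of squat_jar in the frame of short_tray between -0.0595 and -0.0175 m and y of squat_jar in the frame of short_tray between -0.023 and 0.023 m and z of squat_jar in the frame of short_tray between 0.002 and 0.008 m))) and angle between each of plump_doll, tall_jar, cup, slim_doll, squat_jar's own z axis and vertical below 0.15 rad and linear speed of each of plump_doll, tall_jar, cup, slim_doll, squat_jar below 0.02 m/s and distance of each of stamp, ink_tin from where it was at the start of the episode below 0.03 m and angle between each of stamp, ink_tin's own z axis and vertical below 0.3 rad); the robot touches nothing.
It fails at once if a kit thing is dropped or knocked about: it moves faster than 0.6 m/s while the fingers are not on it ((linear speed of plump_doll above 0.6 m/s and contact force between the fingers and plump_doll below 0.05 N) or (linear speed of tall_jar above 0.6 m/s and contact force between the fingers and tall_jar below 0.05 N) or (linear speed of cup above 0.6 m/s and contact force between the fingers and cup below 0.05 N) or (linear speed of slim_doll above 0.6 m/s and contact force between the fingers and slim_doll below 0.05 N) or (linear speed of squat_jar above 0.6 m/s and contact force between the fingers and squat_jar below 0.05 N)).
It fails at once if a kit thing is knocked over (angle between any of plump_doll, tall_jar, cup, slim_doll, squat_jar's own z axis and vertical above 1 rad).
It fails at once if the stamp or the ink tin is moved more than 30 mm or tipped (distance of any of stamp, ink_tin from where it was at the start of the episode above 0.03 m or angle between any of stamp, ink_tin's own z axis and vertical above 0.3 rad).
It also fails if it takes over 128 s, if anything falls off the work surface, if the arm or the gripper's body presses on something with over 40 N, if the wrist force passes 120 N, or if a joint passes its speed limit or range.

### The arm

A 6-joint arm with a two-finger parallel gripper is mounted at the origin on the work surface. World frame = base frame: x ahead of the robot, y to its left, z up, the work surface at z = 0. Lengths are in m, angles in rad, forces in N, time in s.
With the tool pointing down it reaches from about 0.275 to 0.775 m from the base axis. Payload 14.6 kg.
Tool frame: the origin (TCP) lies midway between the tips of the shut fingers; the grasp point (between the pads) lies robot.pinch_z behind it (robot.pinch_z is the distance from the TCP to the grasp point, in m); z points along the fingers, y is the line along which they close (so a half turn about z gives the same grasp; the last joint's range is limited). The gripper opens to 85 mm and grips with 20 to 120 N. Pads are 22 mm wide; open, the fingers measure 114 mm over their backs; the gripper's body (76 mm by 85 mm) begins 54 mm behind the grasp point. The pads swing forward as they close: fully open they stand 13 mm farther back than shut.
Start: joints at [-1.355, 0.263, -0.048, 1.259, 0, 1.415], TCP at [0.19, -0.489, 0.231] pointing down, gripper open.
Joint ranges: [-2.65, 2.65], [-0.89, 1.7], [-1.18, 1.37], [-2.13, 2.11], [-1.35, 1.29], [-3.14, 3.14]. Speed limits (rad/s): [1.89, 1.89, 2.57, 2.79, 3.14, 3.14].

### API

Orientations are given as [roll, pitch, yaw] about the fixed x, y, z axes, in that order (R = Rz(yaw) Ry(pitch) Rx(roll)).
In Python, from workcell import robot gives the robot as it stands.
- The arm moves only by the tool step_arm, never from a script. Its argument "deltas" is a list of rows, each a list of 5 numbers: the shift along the tool's x, y, z in cm, then the turn about the tool's z in rad, then the opening, from 0 (shut) to 1 (fully open). In form: [[tx, ty, tz, roll, jaw], ...]. A call has 1 to 20 rows; each row is the pose to reach, as a shift and turn from the pose commanded when the call began, along the tool's axes at that moment; what a row does not reach only later rows make up. A row lasts 1/8 s, in which the tool goes at most 62.5 mm and 10.7 degrees, less where a joint would pass 70% of its speed; a pose out of reach is approached as far as the arm can. A call with a gripper value outside its range is refused whole. The fingers move at their own pace and stop on an object; "squeeze" is the grip in N (left out, the last holds). Time passes only in rows, so rows that repeat a pose let the fingers close. It gives the time, the measured TCP pose, the force, the opening and the grip force at its end, in the units of the state.
- robot.get_obs(): the state, without advancing time (a new reading comes with each control period).
- robot.read_camera(name): name is "scene" or "side" or "wrist"; returns a dict with "frame" (420x560x3 uint8, blue, green, red), "z_map" (420x560 float32, m along the optical axis (not along the pixel's ray), 0 where there is no reading), "vfov" (degrees; the focal length in pixels is half the picture's height over the tangent of half this angle, whatever the lens; pixels are square), "cx", "cy" (the principal point, pixels), "origin" and "rotation" of the camera in the world. Camera axes: x right, y down, z forward; pixel columns grow to the right and rows downward; lengths in m; the calibration is good to about 2 mm. A picture is of the moment at which its call begins.
- robot.finish_job(): hands the job in; it is judged then, once.
The state is a dict: "t": time; "joint_pos": joint angles; "qd": joint speeds; "effort": joint torques, N m; "ee_pos": TCP position; "tcp_rot": TCP orientation; "force": force on the tool from outside, world axes, zero at the start; "torque": the same for the moment, N m; "gripper_width": finger opening in m; "gripper_force": force on a finger pad.
Only numpy, scipy, OpenCV 4.12 (cv2) and the standard library are available. Lean on these libraries where they do the work, as an engineer would, in place of code of your own. Each camera call takes 0.05 s, during which the arm holds its last target. There are 200 camera calls.

## Working session

There is one attempt and no reset: what is moved stays moved. The work goes in short steps, Python scripts to look and compute and a tool call to move; the robot and the scene stay as the last step left them, time stands still between calls to the robot, and variables do not carry over. Pictures are saved under pics/ and viewed, at most 14 in all, crops included, and the job is handed in when it is done.

Besides the shell and the picture viewer there is one more tool, called after "Emit:" as a command line: name --pt "numbers of a row" for each row, then --argument value for the rest. step_arm: Moves the arm, as the interface text tells. Its arguments: {"type":"object","properties":{"deltas":{"type":"array","items":{"type":"array","items":{"type":"number"}}},"squeeze":{"type":"number"}},"required":["deltas"]}

```bash
ls; mkdir -p pics; python3 - <<'E'
from workcell import robot
import cv2,numpy as np
print(robot.pinch_z); print(robot.get_obs())
for n in ("scene","side"):
    c=robot.read_camera(n); cv2.imwrite(f"pics/{n}0.png",c["frame"]); np.savez(f"{n}0.npz",**c)
    print(n,c["vfov"],c["cx"],c["cy"],c["origin"],c["rotation"],(c["z_map"]>0).mean())
E
```

```text
pics
0.0187
{'t': 0.0, 'joint_pos': array([-1.35531557e+00,  2.63540684e-01, -4.89542425e-02,  1.25937981e+00,
        2.74113431e-06,  1.41548947e+00]), 'qd': array([-6.06109544e-04, -6.80379345e-04, -3.00726369e-04, -1.98984281e-03,
        4.69622084e-04,  4.43130425e-05]), 'effort': array([-1.27158874e-03, -6.37626171e+01,  3.84574342e+01,  1.37436241e-02,
       -2.81775792e-04, -2.67755652e-06]), 'ee_pos': array([ 0.19016686, -0.48905455,  0.23080953]), 'tcp_rot': array([-3.14052765e+00, -1.69520101e-04,  3.70787522e-01]), 'force': array([-0.18376608, -0.34441375,  0.0900283 ]), 'torque': array([ 0.03270462, -0.04213929,  0.03387397]), 'gripper_force': 0.0, 'gripper_width': 0.08586243771506738}
scene 56.37876713849565 285.9745607910822 205.74743182837884 [ 1.08697323 -0.10429793  0.69595527] [-2.43830776  0.00298067  1.40506341] 0.9959821428571428
side 42.89654715545988 279.91950485334365 215.61435784834202 [0.09186376 0.67247212 1.0551063 ] [-2.46027606  0.00453675 -2.51962837] 0.995625
```

View pics/scene0.png

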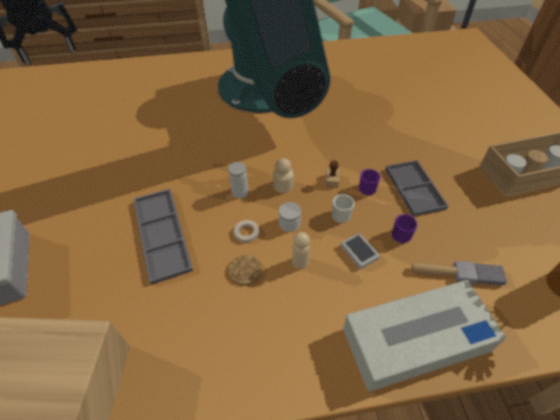

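View pics/side0.png

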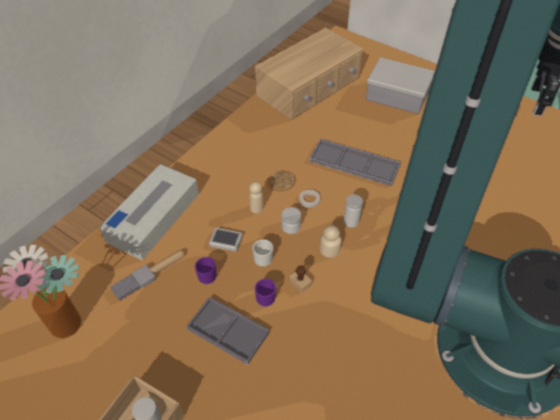

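The scene picture shows the long tray at (162,235) and the short tray at (416,187). The stock is: tall jar (238,180), plump doll (284,175), squat jar (290,217), cup (343,208), slim doll (301,250), stamp (333,175) and tin (360,250). The purple look-alikes are at (369,182) and (404,229). The side view agrees with this.

```bash
cat > h.py <<'E'
import numpy as np, cv2
from scipy.spatial.transform import Rotation as Rn
def cloud(c):
    z=np.asarray(c["z_map"]); h,w=z.shape; f=h/2/np.tan(np.radians(float(c["vfov"]))/2)
    v,u=np.mgrid[:h,:w]; P=np.dstack([(u-c["cx"])/f*z,(v-c["cy"])/f*z,z])
    R=Rn.from_euler("xyz",c["rotation"]).as_matrix()
    W=P@R.T+c["origin"]; W[z<=0]=np.nan; return W
E
python3 - <<'E'
from h import *
S=[cloud(np.load(f"{n}0.npz")) for n in ("scene","side")]
I=[np.load(f"{n}0.npz")["frame"] for n in ("scene","side")]
for W in S: 
    z=W[...,2][(W[...,0]>.3)&(W[...,0]<.7)&(abs(W[...,1])<.3)]; print("table",np.nanmedian(z),np.nanstd(z[abs(z)<.006]))
# height clusters from both views
res=.002; x0,y0=.2,-.5
H=np.zeros((300,500),np.uint8); pts=[]
for k,(W,im) in enumerate(zip(S,I)):
    m=(W[...,2]>.004)&(W[...,2]<.12)&(W[...,0]>x0)&(W[...,0]<.78)&(abs(W[...,1])<.45)
    pts.append(np.c_[W[m],np.full(m.sum(),k),im[m]])
P=np.vstack(pts)
i=((P[:,0]-x0)/res).astype(int); j=((P[:,1]-y0)/res).astype(int); H[i,j]=255
H=cv2.morphologyEx(H,cv2.MORPH_CLOSE,np.ones((3,3),np.uint8))
n,L,st,_=cv2.connectedComponentsWithStats(H)
lab=L[i,j]
for a in range(1,n):
    Q=P[lab==a]
    if len(Q)<60: continue
    (cx,cy),r=cv2.minEnclosingCircle(Q[:,:2].astype(np.float32))
    top=Q[:,2].max(); rec=cv2.minAreaRect(Q[:,:2].astype(np.float32)*1000)
    out=[]
    for k in (0,1):
        q=Q[Q[:,3]==k]
        t=q[q[:,2]>top-.006]
        out.append((len(q),np.round(t[:,:2].mean(0)*1000).tolist() if len(t) else None))
    print(a,"circ",np.round([cx*1e3,cy*1e3,r*2e3]),"top %.0f"%(top*1e3),"rect",np.round(rec[0]),np.round(rec[1]),round(rec[2],1),"bgr",np.median(Q[:,4:],0),out)
cv2.imwrite("H.png",H)
E
```

```text
table 0.0007181952155432825 0.0016782223848465533
table 0.0007014453343179294 0.0022663256500354985
83 circ [278.  58. 145.] top 120 rect [287.  60.] [ 19. 145.] 12.5 bgr [33. 33. 28.] [(457, [285.0, 56.0]), (8, None)]
378 circ [440.  -3.  58.] top 86 rect [438.  -5.] [51. 56.] 50.4 bgr [107.5 137.  158. ] [(585, [440.0, -6.0]), (553, [437.0, -2.0])]
385 circ [ 538. -293.  252.] top 19 rect [ 537. -287.] [241.  99.] 12.2 bgr [97. 96. 99.] [(2989, [548.0, -291.0]), (1621, [533.0, -288.0])]
388 circ [ 438. -110.   50.] top 85 rect [ 441. -108.] [45. 44.] 70.2 bgr [125. 135. 141.] [(552, [443.0, -112.0]), (477, [439.0, -108.0])]
393 circ [442. 116.  57.] top 65 rect [441. 117.] [37. 54.] 76.1 bgr [ 71. 103. 131.] [(309, [444.0, 113.0]), (356, [440.0, 118.0])]
395 circ [501. 307. 188.] top 21 rect [503. 305.] [172. 100.] 3.0 bgr [91. 90. 94.] [(1785, [519.0, 306.0]), (2155, [487.0, 311.0])]
458 circ [483. 194.  54.] top 50 rect [483. 193.] [49. 51.] 8.2 bgr [81. 39. 75.] [(455, [484.0, 191.0]), (476, [482.0, 194.0])]
580 circ [553. -11.  57.] top 53 rect [554.  -8.] [47. 54.] 42.7 bgr [1
[... 448 characters left out ...]
627.0, 228.0])]
733 circ [658. 124.  91.] top 24 rect [658. 122.] [75. 65.] 23.9 bgr [ 91.  98. 103.] [(767, [659.0, 121.0]), (557, [653.0, 125.0])]
760 circ [ 655. -121.   83.] top 14 rect [ 658. -119.] [67. 75.] 48.5 bgr [ 68. 103. 131.] [(763, [662.0, -121.0]), (360, [658.0, -117.0])]
798 circ [660.  -3.  41.] top 99 rect [659.  -4.] [34. 39.] 39.5 bgr [101. 130. 151.] [(547, [662.0, -6.0]), (362, [657.0, -2.0])]
932 circ [737. 301. 184.] top 26 rect [737. 301.] [183.  53.] 76.3 bgr [103. 109. 120.] [(1415, [741.0, 301.0]), (1052, [738.0, 310.0])]
1029 circ [ 766. -390.  122.] top 114 rect [ 766. -390.] [119.  28.] 89.2 bgr [ 88. 118. 145.] [(388, [773.0, -417.0]), (871, [772.0, -413.0])]
```

```bash
cat >> h.py <<'E'
def delta(x,y,z,yaw):
    from workcell import robot
    o=robot.get_obs(); R=Rn.from_euler("xyz",o["tcp_rot"])
    d=R.inv().apply(np.array([x,y,z])-o["ee_pos"])*100
    r=-(yaw-o["tcp_rot"][2]); r=(r+np.pi)%(2*np.pi)-np.pi
    print("t %.2f"%o["t"],"delta cm",np.round(d,2),"roll %.3f"%r,"pos",np.round(o["ee_pos"],4),np.round(o["tcp_rot"],3),"w %.4f"%o["gripper_width"],"j6 %.2f"%o["joint_pos"][5])
def wrist(name,view=True):
    from workcell import robot
    c=robot.read_camera("wrist"); np.savez(name+".npz",**c); cv2.imwrite(f"pics/{name}.png",c["frame"]); return c
E
python3 -c "
from h import *
delta(.48,-.2,.30,3.14)"
```

```text
t 0.10 delta cm [ 37.49 -16.45  -6.89] roll -2.769 pos [ 0.1902 -0.4891  0.2309] [-3.141 -0.     0.371] w 0.0855 j6 1.42
```

Emit:
step_arm --pt "5 -2.2 -2 -0.18 1" --pt "10 -4.4 -4 -0.36 1" --pt "15 -6.6 -6 -0.54 1" --pt "20 -8.8 -6.9 -0.72 1" --pt "25 -11 -6.9 -0.9 1" --pt "30 -13.2 -6.9 -1.08 1" --pt "35 -15.4 -6.9 -1.26 1" --pt "37.5 -16.5 -6.9 -1.44 1" --pt "37.5 -16.5 -6.9 -1.62 1" --pt "37.5 -16.5 -6.9 -1.8 1" --pt "37.5 -16.5 -6.9 -1.98 1" --pt "37.5 -16.5 -6.9 -2.16 1" --pt "37.5 -16.5 -6.9 -2.34 1" --pt "37.5 -16.5 -6.9 -2.52 1" --pt "37.5 -16.5 -6.9 -2.77 1" --pt "37.5 -16.5 -6.9 -2.77 1" --pt "37.5 -16.5 -6.9 -2.77 1" --pt "37.5 -16.5 -6.9 -2.77 1"

```text
t: 2.35
ee_pos: [0.4799, -0.1997, 0.3001]
tcp_rot: [3.141, -0.0, 3.139]
force: [0.4, -0.5, 0.4]
gripper_width: 0.0857
gripper_force: 0.0
```

```bash
python3 -c "
from h import *
c=wrist('w1'); delta(.441,-.11,.2,3.14); print(c['vfov'],c['origin'],c['rotation'])"
```

```text
t 2.40 delta cm [ 3.91  8.95 10.02] roll -0.001 pos [ 0.4799 -0.1996  0.3002] [ 3.141 -0.     3.139] w 0.0854 j6 -0.55
62.250909992996256 [ 0.4121249  -0.19950305  0.44254133] [ 2.87413605e+00 -2.52990133e-04  1.56959645e+00]
```

View pics/w1.png

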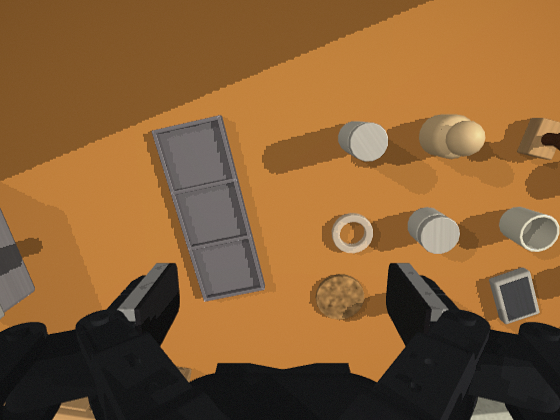

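The wrist picture shows the long tray with rim corners near (152,131), (220,116), (264,287) and (206,300). The tall jar's lid is at (369,142), the plump doll's head at (465,139), the squat jar's lid at (440,233) and the cup's rim at (541,232).

```bash
cat >> h.py <<'E'
def cast(c,uv,z):
    h=420; f=h/2/np.tan(np.radians(float(c["vfov"]))/2); uv=np.atleast_2d(uv).astype(float)
    d=np.c_[(uv[:,0]-c["cx"])/f,(uv[:,1]-c["cy"])/f,np.ones(len(uv))]@Rn.from_euler("xyz",c["rotation"]).as_matrix().T
    o=np.asarray(c["origin"]); return (o+d*((z-o[2])/d[:,2])[:,None])[:,:2]
def tray(c,box):
    x0,y0,x1,y1=box; hsv=cv2.cvtColor(c["frame"],cv2.COLOR_BGR2HSV)
    m=(hsv[...,1]<70).astype(np.uint8); k=np.zeros_like(m); k[y0:y1,x0:x1]=1; m=cv2.morphologyEx(m*k,cv2.MORPH_OPEN,np.ones((3,3)))
    C=max(cv2.findContours(m,0,1)[0],key=cv2.contourArea)
    r=cv2.minAreaRect((cast(c,C[:,0],.012)*1000).astype(np.float32)); return r
def lid(c,box,z,sat=60,vmin=80):
    x0,y0,x1,y1=box; W=cloud(c)[y0:y1,x0:x1]; q=W[abs(W[...,2]-z)<.006]
    (x,y),r=cv2.minEnclosingCircle((q[:,:2]*1000).astype(np.float32)); return np.round([x,y,2*r,len(q)]),np.round(q.mean(0)*1000)
E
python3 -c "
from h import *
c=dict(np.load('w1.npz'))
print(tray(c,(120,100,300,320)))
p=cast(c,[(152,131),(220,116),(264,287),(206,300)],.014)*1000; print(p.round(),p.mean(0))
for n,b,z in (('tall',(330,110,395,170),.08),('squat',(400,200,470,260),.046),('cup',(490,200,560,255),.046),('plump',(415,105,500,170),.08)): print(n,lid(c,b,z))
print(cast(c,[(369,142)],.08),cast(c,[(440,233)],.046),cast(c,[(541,232)],.046),cast(c,[(465,139)],.065))
"
```

```text
((537.3302001953125, -290.4432067871094), (235.73965454101562, 87.54486846923828), 12.21134090423584)
[[ 432. -356.]
 [ 414. -274.]
 [ 639. -225.]
 [ 659. -305.]] [ 536.07320259 -289.88410463]
tall (array([ 440., -111.,   40., 1194.]), array([ 440., -111.,   80.]))
squat (array([ 554.,  -10.,   48., 1210.]), array([553., -11.,  46.]))
cup (array([551., 110.,  49., 547.]), array([551., 110.,  44.]))
plump (array([437.,  -6.,  34., 789.]), array([437.,  -8.,  80.]))
[[ 0.44000897 -0.11054447]] [[ 0.55071079 -0.00966715]] [[0.54959497 0.11181037]] [[ 0.43813607 -0.00465512]]
```

Emit:
step_arm --pt "2 4.5 4 0 1" --pt "4 8.9 9 0 1" --pt "4 8.9 14 0 1" --pt "4 8.9 18 0 1" --pt "4 8.9 22 0 1" --pt "4 8.9 25 0 1" --pt "4 8.9 26.5 0 1" --pt "4 8.9 26.5 0 1" --pt "4 8.9 26.5 0 0.3" --pt "4 8.9 26.5 0 0.3" --pt "4 8.9 26.5 0 0.3" --pt "4 8.9 26.5 0 0.3" --pt "4 8.9 26.5 0 0.3" --pt "4 8.9 26.5 0 0.3" --squeeze 30

```text
t: 4.15
ee_pos: [0.4404, -0.1108, 0.036]
tcp_rot: [-3.141, 0.001, 3.141]
force: [-1.2, 1.2, 7.9]
gripper_width: 0.0391
gripper_force: 29.4
```

Emit:
step_arm --pt "0 0 -2 0 0.3" --pt "0 0 -5 0 0.3" --pt "0 0 -8 0 0.3" --pt "-0.4 -3.5 -8 -0.05 0.3" --pt "-0.8 -7.5 -8 -0.1 0.3" --pt "-1.3 -11.5 -8 -0.15 0.3" --pt "-1.8 -15.5 -8 -0.2 0.3" --pt "-2.2 -18.5 -8 -0.21 0.3" --pt "-2.2 -19.6 -7 -0.21 0.3" --pt "-2.2 -19.6 -5 -0.21 0.3" --pt "-2.2 -19.6 -3 -0.21 0.3" --pt "-2.2 -19.6 -1.8 -0.21 0.3" --pt "-2.2 -19.6 -1 -0.21 0.3" --pt "-2.2 -19.6 -0.7 -0.21 0.3" --pt "-2.2 -19.6 -0.5 -0.21 0.3" --pt "-2.2 -19.6 -0.5 -0.21 0.3"

```text
t: 6.15
ee_pos: [0.4621, -0.3067, 0.041]
tcp_rot: [-3.141, 0.001, -2.932]
force: [-1.8, 2.8, 5.5]
gripper_width: 0.0391
gripper_force: 31.2
```

Emit:
step_arm --pt "0 0 0 0 0.7" --pt "0 0 0 0 1" --pt "0 0 0 0 1" --pt "0 0 -2 0 1" --pt "0 0 -5 0 1" --pt "0 0 -9 0 1" --pt "0 0 -12 0 1" --pt "0 0 -12 0 1"

```text
t: 7.15
ee_pos: [0.4627, -0.3074, 0.1622]
tcp_rot: [-3.139, 0.002, -2.932]
force: [0.9, -0.4, -0.8]
gripper_width: 0.0854
gripper_force: 0.0
```

```bash
python3 -c "
from h import *
delta(.438,-.005,.10,3.1416);delta(.438,-.005,.015,3.1416)"
```

```text
t 7.15 delta cm [-3.85 30.11  6.14] roll 0.209 pos [ 0.4627 -0.3074  0.1622] [-3.139e+00  2.000e-03 -2.932e+00] w 0.0854 j6 -0.94
t 7.15 delta cm [-3.83 30.14 14.64] roll 0.209 pos [ 0.4627 -0.3074  0.1622] [-3.139e+00  2.000e-03 -2.932e+00] w 0.0854 j6 -0.94
```

Emit:
step_arm --pt "-0.7 5 0 0.05 1" --pt "-1.4 11 0 0.1 1" --pt "-2.1 17 0 0.15 1" --pt "-2.8 23 0 0.21 1" --pt "-3.5 28 0 0.21 1" --pt "-3.8 30.1 0 0.21 1" --pt "-3.8 30.1 0 0.21 1" --pt "-3.8 30.1 3 0.21 1" --pt "-3.8 30.1 7 0.21 1" --pt "-3.8 30.1 11 0.21 1" --pt "-3.8 30.1 13.5 0.21 1" --pt "-3.8 30.1 14.6 0.21 1" --pt "-3.8 30.1 14.6 0.21 1" --pt "-3.8 30.1 14.6 0.21 0.4" --pt "-3.8 30.1 14.6 0.21 0.4" --pt "-3.8 30.1 14.6 0.21 0.4" --pt "-3.8 30.1 14.6 0.21 0.4" --pt "-3.8 30.1 14.6 0.21 0.4"

```text
t: 9.4
ee_pos: [0.4371, -0.0045, 0.0151]
tcp_rot: [-3.141, 0.002, 3.141]
force: [-1.4, -1.0, 9.3]
gripper_width: 0.0485
gripper_force: 29.8
```

```bash
python3 -c "
from h import *
delta(.537,-.290,.140,3.355)"
```

```text
t 9.40 delta cm [-10.03 -28.56 -12.46] roll -0.214 pos [ 0.4371 -0.0045  0.0151] [-3.141e+00  2.000e-03  3.141e+00] w 0.0485 j6 -0.20
```

Emit:
step_arm --pt "0 0 -2 0 0.4" --pt "0 0 -5 0 0.4" --pt "0 0 -9 0 0.4" --pt "-1.5 -3.5 -11 -0.05 0.4" --pt "-3 -8 -11 -0.1 0.4" --pt "-4.5 -12.5 -11 -0.15 0.4" --pt "-6 -17 -11 -0.21 0.4" --pt "-7.5 -21.5 -11 -0.21 0.4" --pt "-9 -25.5 -11 -0.21 0.4" --pt "-10 -28 -11 -0.21 0.4" --pt "-10 -28.6 -10 -0.21 0.4" --pt "-10 -28.6 -8 -0.21 0.4" --pt "-10 -28.6 -5 -0.21 0.4" --pt "-10 -28.6 -3 -0.21 0.4" --pt "-10 -28.6 -1.7 -0.21 0.4" --pt "-10 -28.6 -1 -0.21 0.4" --pt "-10 -28.6 -0.7 -0.21 0.4" --pt "-10 -28.6 -0.5 -0.21 0.4" --pt "-10 -28.6 -0.5 -0.21 0.4"

```text
t: 11.78
ee_pos: [0.5365, -0.2905, 0.0202]
tcp_rot: [-3.141, 0.001, -2.932]
force: [-1.8, 1.9, 6.3]
gripper_width: 0.0484
gripper_force: 33.0
```

Emit:
step_arm --pt "0 0 0 0 0.7" --pt "0 0 0 0 1" --pt "0 0 0 0 1" --pt "0 0 -2 0 1" --pt "0 0 -5 0 1" --pt "0 0 -9 0 1" --pt "0 0 -14 0 1" --pt "0 0 -14 0 1"

```text
t: 12.78
ee_pos: [0.5377, -0.2914, 0.1628]
tcp_rot: [-3.137, 0.004, -2.932]
force: [0.8, -0.0, 0.3]
gripper_width: 0.0854
gripper_force: 0.0
```

```bash
python3 -c "
from h import *
delta(.551,.110,.012,3.1416)"
```

```text
t 12.78 delta cm [-9.58 39.06 14.95] roll 0.209 pos [ 0.5377 -0.2914  0.1628] [-3.137  0.004 -2.932] w 0.0854 j6 -0.84
```

Emit:
step_arm --pt "-1.4 6 -2 0.05 1" --pt "-2.9 12 -5 0.1 1" --pt "-4.4 18 -8 0.15 1" --pt "-5.8 24 -11 0.21 1" --pt "-7.3 30 -12 0.21 1" --pt "-8.8 36 -12 0.21 1" --pt "-9.5 39 -12 0.21 1" --pt "-9.5 39 -12 0.21 1" --pt "-9.5 39 -12 0.21 1"

```text
t: 13.9
ee_pos: [0.5481, 0.1106, 0.2786]
tcp_rot: [-3.141, -0.001, 3.141]
force: [-0.2, -0.1, -0.7]
gripper_width: 0.0856
gripper_force: 0.0
```

```bash
python3 -c "
from h import *
c=wrist('w2'); delta(.551,.11,.012,3.1416)"
```

```text
t 13.95 delta cm [-0.3  -0.   26.67] roll -0.001 pos [0.5482 0.1101 0.2787] [-3.141e+00 -1.000e-03  3.140e+00] w 0.0852 j6 0.05
```

View pics/w2.png

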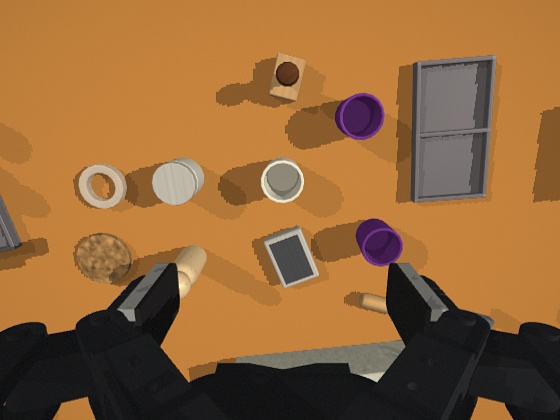

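The second wrist picture shows the white cup's rim at (282,180) and the short tray between (415,60), (494,56), (486,199) and (412,202). The squat jar's lid is at (175,182), the slim doll at (187,268) and the tin at (291,257).

```bash
python3 -c "
from h import *
c=dict(np.load('w2.npz'))
print(tray(c,(390,40,520,225)))
p=cast(c,[(415,60),(494,56),(486,199),(412,202)],.014)*1000; print(p.round(),p.mean(0))
for n,b,z in (('cup',(250,145,315,215),.045),('squat',(140,140,215,215),.046)): print(n,lid(c,b,z))
s=dict(np.load('scene0.npz'));d=dict(np.load('side0.npz'))
print('slim',cast(s,[(302,240)],.079),cast(d,[(256,188)],.079))
delta(.551,.110,.012,3.1416)"
```

```text
((500.5531921386719, 304.2061767578125), (158.71810913085938, 89.9880599975586), 4.54395055770874)
[[424. 255.]
 [419. 340.]
 [579. 356.]
 [582. 267.]] [501.03459614 304.22157612]
cup (array([552., 110.,  48., 467.]), array([553., 110.,  45.]))
squat (array([ 554.,   -9.,   48., 1477.]), array([554.,  -8.,  46.]))
slim [[ 0.66098154 -0.00368427]] [[ 0.65528363 -0.00509581]]
t 13.95 delta cm [-0.3  -0.   26.67] roll -0.001 pos [0.5482 0.1101 0.2787] [-3.141e+00 -1.000e-03  3.140e+00] w 0.0852 j6 0.05
```

Emit:
step_arm --pt "-0.4 0 5 0 1" --pt "-0.4 0 10 0 1" --pt "-0.4 0 15 0 1" --pt "-0.4 0 20 0 1" --pt "-0.4 0 24 0 1" --pt "-0.4 0 26 0 1" --pt "-0.4 0 26.7 0 1" --pt "-0.4 0 26.7 0 1" --pt "-0.4 0 26.7 0 0.4" --pt "-0.4 0 26.7 0 0.4" --pt "-0.4 0 26.7 0 0.4" --pt "-0.4 0 26.7 0 0.4" --pt "-0.4 0 26.7 0 0.4"

```text
t: 15.58
ee_pos: [0.5528, 0.1108, 0.0131]
tcp_rot: [-3.142, 0.001, 3.141]
force: [-1.7, -1.5, 6.3]
gripper_width: 0.0461
gripper_force: 29.7
```

```bash
python3 -c "
from h import *
delta(.612,-.274,.0170,3.355)"
```

```text
t 15.57 delta cm [ -5.95 -38.48  -0.37] roll -0.214 pos [0.5528 0.1108 0.0131] [-3.142e+00  1.000e-03  3.141e+00] w 0.0461 j6 0.05
```

Emit:
step_arm --pt "0 0 -2 0 0.4" --pt "0 0 -5 0 0.4" --pt "0 0 -9 0 0.4" --pt "-0.6 -4 -12 -0.05 0.4" --pt "-1.3 -8.5 -12 -0.1 0.4" --pt "-2 -13 -12 -0.15 0.4" --pt "-2.7 -18 -12 -0.21 0.4" --pt "-3.5 -23 -12 -0.21 0.4" --pt "-4.3 -28 -12 -0.21 0.4" --pt "-5.1 -33 -12 -0.21 0.4" --pt "-5.9 -37 -12 -0.21 0.4" --pt "-5.9 -38.5 -11 -0.21 0.4" --pt "-5.9 -38.5 -8 -0.21 0.4" --pt "-5.9 -38.5 -5 -0.21 0.4" --pt "-5.9 -38.5 -3 -0.21 0.4" --pt "-5.9 -38.5 -1.7 -0.21 0.4" --pt "-5.9 -38.5 -1 -0.21 0.4" --pt "-5.9 -38.5 -0.7 -0.21 0.4" --pt "-5.9 -38.5 -0.5 -0.21 0.4" --pt "-5.9 -38.5 -0.5 -0.21 0.4"

```text
t: 18.08
ee_pos: [0.6112, -0.2743, 0.0182]
tcp_rot: [-3.141, 0.001, -2.932]
force: [-2.2, 1.7, 4.3]
gripper_width: 0.0463
gripper_force: 31.5
```

Emit:
step_arm --pt "0 0 0 0 0.7" --pt "0 0 0 0 1" --pt "0 0 0 0 1" --pt "0 0 -2 0 1" --pt "0 0 -5 0 1" --pt "0 0 -9 0 1" --pt "0 0 -14 0 1" --pt "0 0 -14 0 1"

```text
t: 19.08
ee_pos: [0.6125, -0.2751, 0.1611]
tcp_rot: [-3.137, 0.005, -2.932]
force: [0.5, 1.5, -0.4]
gripper_width: 0.0852
gripper_force: 0.0
```

```bash
python3 -c "
from h import *
delta(.554,-.009,.012,3.1416)"
```

```text
t 19.07 delta cm [ 0.26 27.31 14.79] roll 0.209 pos [ 0.6125 -0.2751  0.1611] [-3.137  0.005 -2.932] w 0.0852 j6 -0.75
```

Emit:
step_arm --pt "0 5 0 0.05 1" --pt "0 11 0 0.1 1" --pt "0.1 17 0 0.15 1" --pt "0.1 22 0 0.21 1" --pt "0.1 26 0 0.21 1" --pt "0.1 27.2 0 0.21 1" --pt "0.1 27.2 2 0.21 1" --pt "0.1 27.2 6 0.21 1" --pt "0.1 27.2 10 0.21 1" --pt "0.1 27.2 13 0.21 1" --pt "0.1 27.2 14.6 0.21 1" --pt "0.1 27.2 14.6 0.21 1" --pt "0.1 27.2 14.6 0.21 0.4" --pt "0.1 27.2 14.6 0.21 0.4" --pt "0.1 27.2 14.6 0.21 0.4" --pt "0.1 27.2 14.6 0.21 0.4" --pt "0.1 27.2 14.6 0.21 0.4"

```text
t: 21.2
ee_pos: [0.554, -0.0085, 0.0122]
tcp_rot: [-3.141, 0.001, 3.141]
force: [-1.1, 0.3, 5.8]
gripper_width: 0.0472
gripper_force: 30.3
```

```bash
python3 -c "
from h import *
delta(.4625,.301,.017,3.2216)"
```

```text
t 21.20 delta cm [ 9.17 30.94 -0.51] roll -0.081 pos [ 0.554  -0.0085  0.0122] [-3.141e+00  1.000e-03  3.141e+00] w 0.0472 j6 -0.16
```

Emit:
step_arm --pt "0 0 -2 0 0.4" --pt "0 0 -5 0 0.4" --pt "0 0 -9 0 0.4" --pt "1.2 4 -12 -0.04 0.4" --pt "2.6 9 -12 -0.08 0.4" --pt "4 14 -12 -0.08 0.4" --pt "5.5 19 -12 -0.08 0.4" --pt "7 24 -12 -0.08 0.4" --pt "8.5 28.5 -12 -0.08 0.4" --pt "9.2 30.9 -12 -0.08 0.4" --pt "9.2 30.9 -10 -0.08 0.4" --pt "9.2 30.9 -7 -0.08 0.4" --pt "9.2 30.9 -4.5 -0.08 0.4" --pt "9.2 30.9 -2.5 -0.08 0.4" --pt "9.2 30.9 -1.5 -0.08 0.4" --pt "9.2 30.9 -1 -0.08 0.4" --pt "9.2 30.9 -0.7 -0.08 0.4" --pt "9.2 30.9 -0.5 -0.08 0.4" --pt "9.2 30.9 -0.5 -0.08 0.4"

```text
t: 23.58
ee_pos: [0.462, 0.3009, 0.0172]
tcp_rot: [3.141, 0.001, -3.062]
force: [-2.8, -1.2, 8.3]
gripper_width: 0.0472
gripper_force: 32.0
```

Emit:
step_arm --pt "0 0 0 0 0.7" --pt "0 0 0 0 1" --pt "0 0 0 0 1" --pt "0 0 -2 0 1" --pt "0 0 -5 0 1" --pt "0 0 -9 0 1" --pt "0 0 -15 0 1" --pt "0 0 -15 0 1" --pt "0 0 -15 0 1"

```text
t: 24.7
ee_pos: [0.4616, 0.3007, 0.166]
tcp_rot: [3.142, -0.0, -3.062]
force: [0.1, 0.5, -0.3]
gripper_width: 0.0853
gripper_force: 0.0
```

```bash
python3 -c "
from h import *
delta(.659,-.004,.027,3.1416)"
```

```text
t 24.70 delta cm [-17.27 -31.93  13.9 ] roll 0.079 pos [0.4616 0.3007 0.166 ] [ 3.142 -0.    -3.062] w 0.0853 j6 0.35
```

Emit:
step_arm --pt "-2.5 -5 0 0.04 1" --pt "-5.5 -10.5 0 0.08 1" --pt "-8.5 -16 0 0.08 1" --pt "-11.5 -21.5 0 0.08 1" --pt "-14.5 -27 0 0.08 1" --pt "-17.3 -31.9 0 0.08 1" --pt "-17.3 -31.9 0 0.08 1" --pt "-17.3 -31.9 2 0.08 1" --pt "-17.3 -31.9 6 0.08 1" --pt "-17.3 -31.9 10 0.08 1" --pt "-17.3 -31.9 13 0.08 1" --pt "-17.3 -31.9 13.9 0.08 1" --pt "-17.3 -31.9 13.9 0.08 1" --pt "-17.3 -31.9 13.9 0.08 0.2" --pt "-17.3 -31.9 13.9 0.08 0.2" --pt "-17.3 -31.9 13.9 0.08 0.2" --pt "-17.3 -31.9 13.9 0.08 0.2" --pt "-17.3 -31.9 13.9 0.08 0.2" --pt "-17.3 -31.9 13.9 0.08 0.2"

```text
t: 27.08
ee_pos: [0.6598, -0.0037, 0.028]
tcp_rot: [-3.141, 0.001, 3.141]
force: [-0.8, -1.0, 7.4]
gripper_width: 0.0331
gripper_force: 29.5
```

```bash
python3 -c "
from h import *
delta(.5395,.307,.032,3.2216)"
```

```text
t 27.07 delta cm [12.06 31.06 -0.42] roll -0.081 pos [ 0.6598 -0.0037  0.028 ] [-3.141e+00  1.000e-03  3.141e+00] w 0.0331 j6 -0.13
```

Emit:
step_arm --pt "0 0 -2 0 0.2" --pt "0 0 -5 0 0.2" --pt "0 0 -9 0 0.2" --pt "1.5 4 -12 -0.04 0.2" --pt "3.5 9 -12 -0.08 0.2" --pt "5.4 14 -12 -0.08 0.2" --pt "7.3 19 -12 -0.08 0.2" --pt "9.3 24 -12 -0.08 0.2" --pt "11.1 28.5 -12 -0.08 0.2" --pt "12.1 31.1 -12 -0.08 0.2" --pt "12.1 31.1 -10 -0.08 0.2" --pt "12.1 31.1 -7 -0.08 0.2" --pt "12.1 31.1 -4.5 -0.08 0.2" --pt "12.1 31.1 -2.5 -0.08 0.2" --pt "12.1 31.1 -1.5 -0.08 0.2" --pt "12.1 31.1 -1 -0.08 0.2" --pt "12.1 31.1 -0.7 -0.08 0.2" --pt "12.1 31.1 -0.5 -0.08 0.2" --pt "12.1 31.1 -0.5 -0.08 0.2"

```text
t: 29.45
ee_pos: [0.539, 0.3076, 0.033]
tcp_rot: [3.141, 0.001, -3.062]
force: [-1.1, -0.8, 4.0]
gripper_width: 0.0333
gripper_force: 30.5
```

Emit:
step_arm --pt "0 0 0 0 0.6" --pt "0 0 0 0 1" --pt "0 0 0 0 1" --pt "0 0 -2 0 1" --pt "0 0 -5 0 1" --pt "0 0 -9 0 1" --pt "0 0 -14 0 1" --pt "3 -10 -20 0 1" --pt "6 -16 -25 0 1" --pt "10 -22 -25 0 1" --pt "10 -22 -25 0 1" --pt "10 -22 -25 0 1"

```text
t: 30.95
ee_pos: [0.4555, 0.0783, 0.2837]
tcp_rot: [-3.141, 0.002, -3.065]
force: [0.5, 1.1, 0.1]
gripper_width: 0.0855
gripper_force: 0.0
```

```bash
python3 -c "
from h import *
from workcell import robot
o=[]
for n in ('scene','side','wrist'):
    c=robot.read_camera(n); np.savez(n+'9.npz',**c); o.append(c['frame'])
cv2.imwrite('pics/scene9.png',o[0]);cv2.imwrite('pics/wrist9.png',o[2])
def chk(name,W,ctr,ax,zt):
    for n in W:
        C=cloud(np.load(n+'9.npz')); q=C[(np.hypot(C[...,0]-ctr[0],C[...,1]-ctr[1])<.032)&(abs(C[...,2]-zt)<.008)]
        if len(q)>30: d=(q[:,:2].mean(0)-ctr)@np.array([[np.cos(ax),-np.sin(ax)],[np.sin(ax),np.cos(ax)]]); print(name,n,len(q),(d*1000).round(1),(q[:,2].max()*1000).round(1))
A=('scene','side','wrist')
chk('tall',A,(.462,-.307),.213,.085);chk('plump',A,(.537,-.290),.213,.085);chk('cup',A,(.612,-.274),.213,.05)
chk('squat',A,(.4625,.301),.08,.051);chk('slim',A,(.5395,.307),.08,.096)
"
```

```text
tall scene 242 [ 4.1 -0.5] 87.2
tall side 157 [-0.7  4.8] 90.4
plump scene 178 [ 5.8 -1. ] 90.3
plump side 99 [-1.   5.8] 89.9
cup scene 211 [-0.3 -1.1] 53.4
cup side 39 [-17.8   3.8] 53.7
squat scene 262 [ 3.9 -3.9] 55.2
squat side 405 [-1.5  2.3] 55.5
squat wrist 1524 [-1.4 -1.9] 53.4
slim scene 121 [ 4.1 -5. ] 101.7
slim side 151 [-4.1  3.3] 103.4
slim wrist 593 [-4.2 -3.4] 100.6
```

View pics/scene9.png

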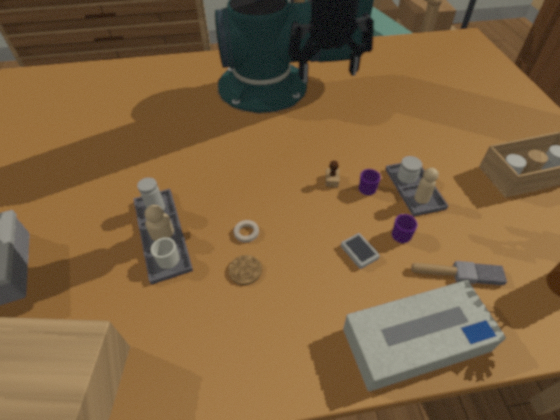

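View pics/wrist9.png

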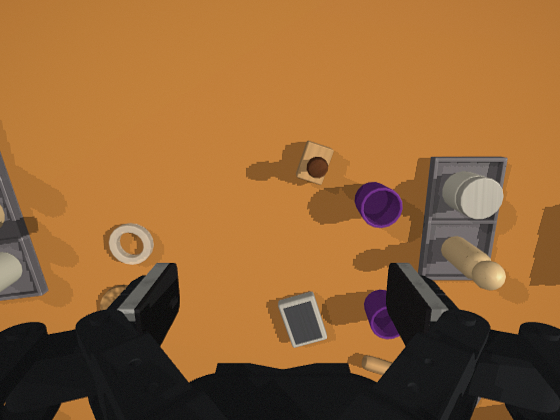

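In the scene picture all five things stand upright in their compartments: tall jar (150,190), plump doll (157,222), cup (166,253), squat jar (410,170) and slim doll (427,187). The wrist view shows the squat jar and slim doll in the short tray, at (473,196) and (475,262). The stamp and tin are where they started.

```bash
python3 -c "
from workcell import robot
print(robot.finish_job())"
```

```text
the job is handed in; nothing more can be done
None
```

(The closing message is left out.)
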